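# Unlatch a bike-trailer hitch and hold its tongue up off the ball

## Robot

A 6-joint arm with a two-finger parallel gripper is mounted at the origin on the work surface. World frame = base frame: x ahead of the robot, y to its left, z up, the work surface at z = 0. Lengths are in m, angles in rad, forces in N, time in s.
With the tool pointing down it reaches from about 0.25 to 0.775 m from the base axis. Payload 4 kg.
Tool frame: the origin (TCP) lies on the centre line of the jaws, within the pads' length; the fingertips stand 8 mm ahead of it and the grasp point (between the pads) lies 11 mm behind it; z points along the fingers, y is the direction in which the jaws open and shut (so a half turn about z gives the same grasp; the last joint's range is limited). The gripper opens to 94 mm and grips with 3 to 60 N. Pads are 16 mm wide; open, the fingers measure 119 mm over their backs; the gripper's body (75 mm by 177 mm) begins 78 mm behind the grasp point.
Start: joints at [-1.449, 0.087, 1.371, -0, 1.684, -0.103], TCP at [0.123, -0.536, 0.214] pointing down, gripper open.
Joint ranges: [-3.1, 3.1], [-0.76, 2.03], [0.27, 2.55], [-1.08, 4.22], [0.17, 2.65], [-2.57, 2.57]. Speed limits (rad/s): [2.79, 2.79, 3.14, 3.14, 3.14, 3.14].

## Interface

Orientations are given as [roll, pitch, yaw] about the fixed x, y, z axes, in that order (R = Rz(yaw) Ry(pitch) Rx(roll)).
In Python, from bench import * gives the robot as it stands.
- The arm moves only by the tool step_arm, never from a script. Its argument "steps" is a list of rows, each an object of numbers: "jaw": the opening, from 0 (shut) to 1 (fully open); "tx", "ty", "tz": the shift along the tool's x, y, z in m; "ax", "ay", "az": the turn, a rotation vector about the tool's x, y, z in rad. In form: [{"jaw": .., "tx": .., "ty": .., "tz": .., "ax": .., "ay": .., "az": ..}, ...]. A call has 1 to 8 rows; each row is the pose to reach, as a shift and turn from the pose measured when the call began, along the tool's axes at that moment; what a row does not reach only later rows make up. A row lasts 1/10 s, in which the tool goes at most 50 mm and 8.59 degrees, less where a joint would pass 70% of its speed; a pose out of reach is approached as far as the arm can. A call with a gripper value outside its range is refused whole. The fingers move at their own pace and stop on an object; the grip force is fixed at half the most. Time passes only in rows, so rows that repeat a pose let the fingers close. It gives the time, the measured TCP pose, the force and the opening at its end, in the units of the state.
- get_obs(): the state, without advancing time (a new reading comes with each control period).
- snapshot(name): name is "side" or "top" or "wrist"; returns (picture, depth): 384x512x3 uint8, red, green, blue; 384x512 float32, m along the optical axis (not along the pixel's ray), 0 where there is no reading.
- camera_model(name): a dict with "intrinsics" (3x3 intrinsics, pixels), "origin" and "orientation" of the camera in the world. Camera axes: x right, y down, z forward; pixel columns grow to the right and rows downward; lengths in m; the calibration is good to about 2 mm. A picture is of the moment at which its call begins: read the wrist's pose just before it. camera_model takes no time and is no camera call; for the wrist camera it gives the pose at the moment of the call.
- close_job(): hands the job in, once; it reports no verdict.
Trained networks look in the newest picture that a camera, given by its name, has taken for a name from the list of things; names that differ only in an ending like _2 or _b are one class to them, and where a whole thing is asked for, a point or a joint stands for the part that bears it (a point fixed in the world has none). Each returns a list of dicts, best first, with "confidence" (0 to 1); they miss things now and then, are a little off and sometimes report something else, mostly with a low value. They report only what shows in the picture. A call takes as long as a camera call.
- silhouettes(camera, query): "pixels" (384x512 bool, what is visible of it) and "rect" ([left, top, right, bottom] in pixels, round what is visible of it).
The state is a dict: "time": time; "joint_positions": joint angles; "qvel": joint speeds; "joint_torque": joint torques, N m; "tool_pos": TCP position; "ee_rot": TCP orientation; "wrist_force": force on the tool from outside, world axes, zero at the start; "wrist_torque": the same for the moment, N m; "width": finger opening in m.
Only numpy, scipy, OpenCV 4.12 (cv2) and the standard library are available. Lean on these libraries where they do the work, as an engineer would, in place of code of your own. Each camera call takes 0.05 s, during which the arm holds its last target. There are 200 camera calls.

## Task

The stub of a bike-trailer tongue is latched onto the tow ball that stands on the block in the wooden clamp. Squeeze the hitch's steel latch tab sideways against its spring until it is fully drawn in towards the square tube, lift the tongue straight up off the ball, and hold it up level, directly over the ball and about 10 cm above where it sat, so that the ball can be greased. Finish while still holding it there, and leave the other things on the shelf where they are.

Things in the scene. Friction and masses are not known exactly. Their poses are not given: they have to be found in the camera images.
- ball (a point): Centre of the steel tow ball, 30 mm across, small flat on top, fixed 100 mm above the shelf on a neck, collar and plate screwed to a 60 mm scrap block in a wooden handscrew clamp. Clamp and board are screwed down. Axes: z up, x towards the packing block, y level to the left of x. Clamp jaws under the tongue are 52 mm high, its handles (along y) 46 mm.
- cradle (a point): Middle of the notch floor of the wooden packing block, 200 mm along +x from the ball, 92.5 mm above the shelf, on the same fixed board. The notch is 28 mm wide and 12 mm deep and carries the tongue's tail, so the tongue cannot swing sideways: it is free only straight up. Axes as the ball's.
- socket (a point): Centre of the socket in the coupler of the loose tongue (0.45 to 0.7 kg, balanced about 60 mm along +x); starts at the ball's centre. Axes: x along the tube to its tail, z up, +y the side of the latch tab; at the start those of the ball. The coupler is an aluminium cup 45 mm across, open below, its top 24 mm above this point, with a nipple to 37 mm and a 38 mm wide block behind, to x = 45 mm.
- tube (a point): Middle of the far (-y) side face of the tongue's square aluminium tube, the side away from the latch tab, at x = 66, y = -12.5, z = 5 mm from the socket centre. The tube is 25 by 25 mm, runs from x = 40 to 255 mm, and lies from 7.5 mm below to 17.5 mm above the socket centre. Axes as the socket's.
- latch (a joint): Travel of the spring latch in m: 0 shut (its slide plate grips under the ball, the tongue cannot be lifted), 0.018 fully drawn (the ball can pass; below about 0.014 it still catches). It slides along the tongue's -y, towards the tube. The spring pushes back with 3 N shut and 7 N fully drawn, and shuts the latch when let go.
- tab (a point): Middle of the outer (+y) face of the latch's upright steel finger tab: 40 mm long along x, 4 mm thick, from 23 mm below to 22 mm above this point. Shut, the face is 48.5 mm from the tube's far side face, fully drawn 30.5 mm. Straddle tube and tab from above, one finger on this face, the other on the tube's far face, and close: this draws the latch and holds the tongue.
- squeeze (a point): Point fixed to the tongue at x = 66, y = 2.75, z = 5 mm from the socket centre: half-way between the tube's far face and the tab's outer face once the latch is fully drawn. Fingers closing evenly about it along y end with the latch drawn and the tube held; to go down over the shut tab from here they must open at least 67 mm (75 is better). Axes as the socket's.
- grease_tub: Bystander: squat pale jar of grease with a white lid, 60 mm across, 55 mm high, standing beside the clamp; origin at the centre of its underside.
- screwdriver: Bystander: screwdriver 190 mm long lying on the shelf beside the clamp; origin under its middle.
- wrench: Bystander: steel open-ended wrench 180 mm long lying on the shelf beside the clamp; origin under its middle.
- torch: Bystander: yellow plastic torch standing on its lens, 150 mm high, 56 mm across; origin at the centre of its underside.
- hook_tile: Bystander: white ceramic tile 100 mm square, 8 mm thick, lying flat with a brass hook on its upper face; origin at the centre of its underside.
- spirit_level: Bystander: short steel spirit level 240 mm long, 22 mm wide, 48 mm high, standing on its edge on the left of the shelf; origin at the centre of its underside.

How it is judged:
By the outcome, as a careful person would: the job done as asked, in the order asked, and still so for the second after the job is handed in, while the arm keeps its last pose, push and grip.
It also fails if it takes over 32 s, if anything falls off the work surface, if the arm or the gripper's body presses on something with over 40 N, if the wrist force passes 120 N, or if a joint passes its speed limit or range.

## Working session

There is one attempt and no reset: what is moved stays moved. The work goes in short steps, Python scripts to look and compute and a tool call to move; the robot and the scene stay as the last step left them, time stands still between calls to the robot, and variables do not carry over. Pictures are saved under pics/ and viewed, about 8 in all and at most 12, crops included, and the job is handed in when it is done.

Besides the shell and the picture viewer there is one more tool, called as name(argument=value, ...), one argument or row to a line, values as JSON. step_arm: Moves the arm, as the interface text tells. Its arguments: {"type":"object","properties":{"steps":{"type":"array"}},"required":["steps"]}

```bash
mkdir -p pics; cat > h.py <<'E'
from bench import *
import numpy as np, cv2
def cloud(n,d):
    c=camera_model(n);K=np.array(c["intrinsics"]);o=np.array(c["orientation"])
    if o.shape!=(3,3):
        from scipy.spatial.transform import Rotation as R
        o=R.from_euler('xyz',o).as_matrix()
    v,u=np.mgrid[:384,:512]
    p=np.stack([(u-K[0,2])/K[0,0]*d,(v-K[1,2])/K[1,1]*d,d],-1)
    return p@o.T+np.array(c["origin"])
E
python3 - <<'E'
from h import *
ims=[]
for n in ["side","top"]:
    im,d=snapshot(n);np.savez(f"{n}.npz",im=im,d=d);ims.append(im)
    print(n,camera_model(n))
    P=cloud(n,d)
    for q in ["tube","tab","torch","grease_tub","socket","spirit_level","hook_tile","wrench","screwdriver"]:
        for s in silhouettes(n,q)[:1]:
            m=s["pixels"]&(d>0);X=P[m]
            if len(X):print(n,q,round(s["confidence"],2),s["rect"],np.round(np.median(X,0),3),np.round(np.percentile(X,[3,97],axis=0),3).tolist())
cv2.imwrite("pics/a.png",cv2.resize(np.hstack(ims),(800,300))[:,:,::-1])
cv2.imwrite("pics/b.png",ims[1][:,:,::-1])
print(get_obs())
E
```

```text
side {'intrinsics': array([[389.2557113 ,   0.        , 257.401222  ],
       [  0.        , 389.2557113 , 191.15125735],
       [  0.        ,   0.        ,   1.        ]]), 'origin': array([ 0.26393834, -1.00843132,  1.23620134]), 'orientation': array([-2.39969057,  0.01733596, -0.33349835])}
side tube 0.63 [234.2, 193.4, 302.7, 223.8] [ 0.557 -0.11   0.114] [[0.465, -0.132, 0.085], [0.726, -0.072, 0.126]]
side tab 0.59 [300.1, 279.4, 320.5, 316.4] [ 0.599 -0.508  0.084] [[0.581, -0.522, 0.01], [0.622, -0.483, 0.151]]
side torch 0.92 [298.1, 281.4, 319.7, 319.2] [ 0.6   -0.508  0.069] [[0.581, -0.522, 0.003], [0.628, -0.48, 0.151]]
side socket 0.16 [215.6, 199.5, 230.2, 215.3] [ 0.445 -0.002  0.045] [[0.42, -0.016, 0.006], [0.471, 0.03, 0.057]]
side spirit_level 0.68 [191.3, 116.9, 235.9, 137.0] [0.542 0.532 0.029] [[0.431, 0.523, -0.004], [0.655, 0.554, 0.049]]
side hook_tile 0.85 [249.4, 312.6, 288.2, 342.3] [ 0.444 -0.522  0.007] [[0.396, -0.555, 0.0], [0.493, -0.484, 0.036]]
side wrench 0.53 [252.9, 255.3, 294.2, 278.2] [ 0.547 -0.3    0.005] [[0.467, -0.319, -0.003], [0.614, -
[... 1333 characters left out ...]
04], [0.587, 0.098, 0.03]]
{'time': 1.0, 'joint_positions': array([-1.44910340e+00,  8.71870932e-02,  1.37068598e+00,  2.27764131e-05,
        1.68358107e+00, -1.03106874e-01]), 'qvel': array([ 0.00090644,  0.00061482, -0.00107743, -0.00160094,  0.00035527,
       -0.0022399 ]), 'joint_torque': array([-1.28396132e-04, -3.40050673e+01, -3.02605999e+01,  7.16098608e-02,
        2.36699393e-02,  3.51203813e-07]), 'tool_pos': array([ 0.12260419, -0.53619096,  0.21352006]), 'ee_rot': array([ 3.14145255e+00, -8.25547818e-06,  2.24802371e-01]), 'wrist_force': array([-0.49633699, -0.45169759, -0.20457898]), 'wrist_torque': array([-0.0411243 , -0.00279178, -0.03317664]), 'width': 0.09361008912492695}
```

View pics/a.png

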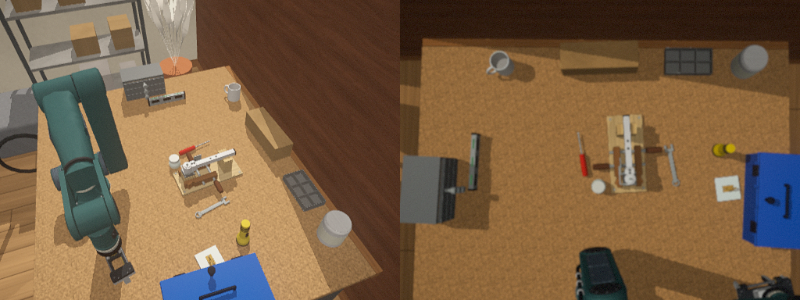

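View pics/b.png

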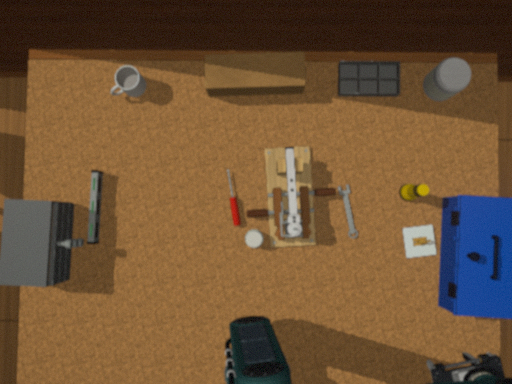

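```bash
cat > fit.py <<'E'
from h import *
def fit(n,im,d,box=(0.45,0.75,-0.17,-0.03)):
    P=cloud(n,d);X=P.reshape(-1,3)
    m=(X[:,0]>box[0])&(X[:,0]<box[1])&(X[:,1]>box[2])&(X[:,1]<box[3])&(abs(X[:,2]-.1175)<.006)
    m&=(d.ravel()>0);T=X[m];c=(im.reshape(-1,3)[m])
    return T,c
E
python3 - <<'E'
from fit import *
for n in ["top","side"]:
    z=np.load(n+".npz");T,c=fit(n,z["im"],z["d"])
    # y extents per x slice
    for x in np.arange(.46,.75,.02):
        s=T[abs(T[:,0]-x)<.01]
        if len(s)>2:print(n,round(x,2),len(s),np.round([s[:,1].min(),s[:,1].max(),s[:,1].mean(),np.median(s[:,2])],4))
    P=cloud(n,z["d"]);X=P.reshape(-1,3);H=X[(X[:,2]>.121)&(X[:,2]<.15)&(abs(X[:,1]+.1)<.06)&(X[:,0]>.43)&(X[:,0]<.75)]
    print(len(H),H.mean(0),H.min(0),H.max(0))
im=np.load("top.npz")["im"][135:255,255:345]
cv2.imwrite("pics/c.png",cv2.resize(im,(450,600),interpolation=2)[:,:,::-1])
E
```

```text
top 0.46 7 [-0.1134 -0.0949 -0.1016  0.1216]
top 0.48 18 [-0.1287 -0.0858 -0.1093  0.1226]
top 0.5 29 [-0.1225 -0.0883 -0.1022  0.1221]
top 0.52 48 [-0.122  -0.0857 -0.104   0.1209]
top 0.54 59 [-0.1166 -0.0667 -0.0999  0.1175]
top 0.56 51 [-0.1131 -0.0661 -0.0986  0.1176]
top 0.58 53 [-0.113  -0.0878 -0.1004  0.1181]
top 0.6 49 [-0.1094 -0.0873 -0.0985  0.1173]
top 0.62 47 [-0.1094 -0.0872 -0.0981  0.1173]
top 0.64 55 [-0.1092 -0.0841 -0.0956  0.1173]
top 0.66 46 [-0.106  -0.0624 -0.0936  0.1172]
top 0.68 54 [-0.1057 -0.0716 -0.0937  0.1168]
top 0.7 46 [-0.1024 -0.0652 -0.0907  0.1187]
top 0.72 53 [-0.1022 -0.08   -0.0906  0.1183]
top 0.74 16 [-0.1018 -0.077  -0.0908  0.1173]
297 [ 0.52787923 -0.10238084  0.12515051] [ 0.46371766 -0.12840713  0.12103039] [ 0.73545094 -0.06597553  0.13879267]
side 0.46 14 [-0.1276 -0.1027 -0.1152  0.1215]
side 0.48 24 [-0.1346 -0.0921 -0.1208  0.1209]
side 0.5 32 [-0.1328 -0.095  -0.1188  0.1209]
side 0.52 33 [-0.1296 -0.0765 -0.1097  0.1196]
side 0.54 37 [-0.1203 -0.0699 -0.0988  0.1164]
side 0.56 34 [-0.1221 -0.0719 -0.1001  0.1165]
side 0.58 29 [-0.1203 -0.0917 -0.1058  0.1148]
side 0.6 27 [-0.1168 -0.0942 -0.1061  0.1156]
side 0.62 29 [-0.1152 -0.0908 -0.1039  0.1153]
side 0.64 25 [-0.1153 -0.0869 -0.1016  0.115 ]
side 0.66 28 [-0.1113 -0.0878 -0.0999  0.1152]
side 0.68 27 [-0.1093 -0.0818 -0.0973  0.1156]
side 0.7 28 [-0.1101 -0.0833 -0.0978  0.1153]
side 0.72 23 [-0.1105 -0.0856 -0.0977  0.1173]
side 0.74 12 [-0.1079 -0.0783 -0.0943  0.1161]
129 [ 0.50676439 -0.10811235  0.12458999] [ 0.46152523 -0.13328803  0.12102506] [ 0.71712652 -0.06993406  0.13815267]
```

View pics/c.png

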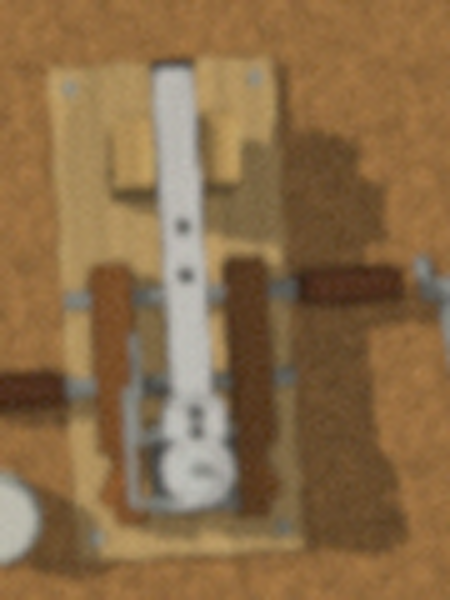

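View 1–3: the tongue runs almost along world x, with the coupler nearest the robot (crop px 197,470; top image ~294,230), the tail in the notch at top, and the tab on the left (crop px ~133,380). The yaw is about 0.065 rad. Next I'll hover over it for the wrist camera.

step_arm(
  steps=[
    {"jaw": 1,"tx": 0.514,"ty": -0.33,"tz": -0.056,"az": 0.16},
    {"jaw": 1,"tx": 0.514,"ty": -0.33,"tz": -0.056,"az": 0.16},
    {"jaw": 1,"tx": 0.514,"ty": -0.33,"tz": -0.056,"az": 0.16},
    {"jaw": 1,"tx": 0.514,"ty": -0.33,"tz": -0.056,"az": 0.16},
    {"jaw": 1,"tx": 0.514,"ty": -0.33,"tz": -0.056,"az": 0.16},
    {"jaw": 1,"tx": 0.514,"ty": -0.33,"tz": -0.056,"az": 0.16},
    {"jaw": 1,"tx": 0.514,"ty": -0.33,"tz": -0.056,"az": 0.16},
    {"jaw": 1,"tx": 0.514,"ty": -0.33,"tz": -0.056,"az": 0.16},
  ],
)

```text
invalid input
```

step_arm(
  steps=[
    {"jaw": 1,"tx": 0.514,"ty": -0.33,"tz": -0.056,"ax": 0,"ay": 0,"az": 0.16},
    {"jaw": 1,"tx": 0.514,"ty": -0.33,"tz": -0.056,"ax": 0,"ay": 0,"az": 0.16},
    {"jaw": 1,"tx": 0.514,"ty": -0.33,"tz": -0.056,"ax": 0,"ay": 0,"az": 0.16},
    {"jaw": 1,"tx": 0.514,"ty": -0.33,"tz": -0.056,"ax": 0,"ay": 0,"az": 0.16},
    {"jaw": 1,"tx": 0.514,"ty": -0.33,"tz": -0.056,"ax": 0,"ay": 0,"az": 0.16},
    {"jaw": 1,"tx": 0.514,"ty": -0.33,"tz": -0.056,"ax": 0,"ay": 0,"az": 0.16},
    {"jaw": 1,"tx": 0.514,"ty": -0.33,"tz": -0.056,"ax": 0,"ay": 0,"az": 0.16},
    {"jaw": 1,"tx": 0.514,"ty": -0.33,"tz": -0.056,"ax": 0,"ay": 0,"az": 0.16},
  ],
)

```text
time: 1.8
tool_pos: [0.4017, -0.2508, 0.2504]
ee_rot: [3.141, -0.001, 0.065]
wrist_force: [-0.0, -0.2, 0.2]
width: 0.0939
```

step_arm(
  steps=[
    {"jaw": 1,"tx": 0.158,"ty": -0.141,"tz": -0.02,"ax": 0,"ay": 0,"az": 0},
    {"jaw": 1,"tx": 0.158,"ty": -0.141,"tz": -0.02,"ax": 0,"ay": 0,"az": 0},
    {"jaw": 1,"tx": 0.158,"ty": -0.141,"tz": -0.02,"ax": 0,"ay": 0,"az": 0},
    {"jaw": 1,"tx": 0.158,"ty": -0.141,"tz": -0.02,"ax": 0,"ay": 0,"az": 0},
    {"jaw": 1,"tx": 0.158,"ty": -0.141,"tz": -0.02,"ax": 0,"ay": 0,"az": 0},
    {"jaw": 1,"tx": 0.158,"ty": -0.141,"tz": -0.02,"ax": 0,"ay": 0,"az": 0},
    {"jaw": 1,"tx": 0.158,"ty": -0.141,"tz": -0.02,"ax": 0,"ay": 0,"az": 0},
  ],
)

```text
time: 2.5
tool_pos: [0.5497, -0.1006, 0.2702]
ee_rot: [3.14, 0.0, 0.064]
wrist_force: [-0.8, -0.2, 0.0]
width: 0.0939
```

```bash
python3 - <<'E'
from fit import *
n="wrist"
o=get_obs();print(o["tool_pos"],o["ee_rot"])
im,d=snapshot(n);np.savez("w1.npz",im=im,d=d);P=cloud(n,d);np.save("w1P.npy",P)
c=camera_model(n);print(c["origin"],c["orientation"])
cv2.imwrite("pics/d.png",im[:,:,::-1])
T,_=fit(n,im,d)
for x in np.arange(.46,.76,.02):
    s=T[abs(T[:,0]-x)<.005]
    if len(s)>2:print(round(x,2),len(s),np.round([*np.percentile(s[:,1],[1,50,99]),np.median(s[:,2])],4))
for s in silhouettes(n,"tab")[:2]:
    X=P[s["pixels"]&(d>0)];print("tab",s["confidence"],s["rect"],np.round(np.percentile(X,[3,50,97],axis=0),3).tolist())
E
```

```text
[ 0.54965512 -0.10063448  0.27015966] [3.14003817e+00 4.40011529e-04 6.41594075e-02]
[ 0.63373504 -0.09562421  0.44157389] [ 2.85129335e+00 -1.09852130e-03 -1.50872679e+00]
0.46 3 [-0.1136 -0.1124 -0.1102  0.1231]
0.48 20 [-0.1304 -0.0924 -0.0867  0.1229]
0.5 88 [-0.1277 -0.1122 -0.0905  0.1228]
0.52 172 [-0.1253 -0.1045 -0.0876  0.1222]
0.54 206 [-0.1176 -0.1043 -0.0728  0.1174]
0.56 215 [-0.1161 -0.1036 -0.0714  0.1177]
0.58 217 [-0.1147 -0.1025 -0.0906  0.1176]
0.6 234 [-0.1131 -0.1011 -0.0886  0.1178]
0.62 240 [-0.1116 -0.0995 -0.0875  0.1177]
0.64 245 [-0.11   -0.0985 -0.0864  0.1177]
0.66 272 [-0.1085 -0.0965 -0.0844  0.1176]
0.68 288 [-0.1081 -0.0954 -0.0832  0.1177]
0.7 299 [-0.1065 -0.0941 -0.0823  0.1177]
0.72 250 [-0.1049 -0.0931 -0.0803  0.1176]
tab 0.64 [225.7, 157.9, 239.6, 240.4] [[0.462, -0.083, 0.085], [0.513, -0.071, 0.088], [0.567, -0.066, 0.128]]
```

View pics/d.png

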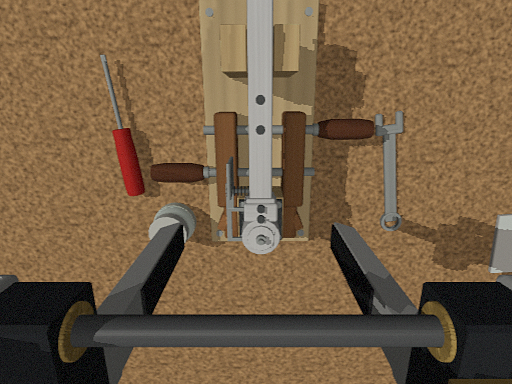

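```bash
python3 - <<'E'
from fit import *
P=np.load("w1P.npy").reshape(-1,3)
y=lambda: P[:,1]-(-.1045+.068*(P[:,0]-.553))
t=P[(P[:,2]>.11)&(P[:,2]<.14)&(y()>.02)&(y()<.05)&(abs(P[:,0]-.54)<.1)]
print("tab",len(t),np.percentile(t,[1,50,99],axis=0), np.percentile(t[:,1]+.1045-.068*(t[:,0]-.553),[1,50,99]))
h=P[(P[:,2]>.119)&(P[:,2]<.15)&(abs(y())<.03)&(abs(P[:,0]-.5)<.08)]
print("coupler",np.percentile(h,[.5,99.5],axis=0))
n=h[h[:,2]>.131];print("nipple",len(n),n.mean(0),n.max(0))
c=h[(h[:,2]<.127)];
for x in np.arange(.46,.55,.005):
    s=c[abs(c[:,0]-x)<.0025]
    if len(s):print(round(x,3),s[:,1].min(),s[:,1].max())
b=P[(P[:,2]>.114)&(P[:,2]<.121)&(abs(y())<.02)&(P[:,0]>.6)];print("tail",b[:,0].max())
z=np.load("top.npz");Q=cloud("top",z["d"]).reshape(-1,3)
b=Q[(Q[:,2]>.112)&(Q[:,2]<.122)&(abs(Q[:,1]+.091)<.02)&(Q[:,0]>.6)];print("tail top",b[:,0].max())
E
```

```text
tab 241 [[ 0.4796796  -0.08854193  0.11013972]
 [ 0.54520749 -0.07127995  0.12563018]
 [ 0.5673813  -0.06779642  0.12837758]] [0.02081418 0.03331306 0.03675561]
coupler [[ 0.46440702 -0.12925748  0.11912299]
 [ 0.57043935 -0.0878417   0.13707352]]
nipple 72 [ 0.48508034 -0.10882119  0.13392205] [ 0.48907413 -0.10407558  0.13843476]
0.465 -0.12143240751924678 -0.09719296112757815
0.47 -0.1258900403918672 -0.09233082520204296
0.475 -0.1287889815153725 -0.08864240159750456
0.48 -0.12974605228525884 -0.08840738149986656
0.485 -0.13051357972133237 -0.08696860103071292
0.49 -0.13032206435348168 -0.08784170316633566
0.495 -0.12875750155859517 -0.0887857025864505
0.5 -0.12600678952675806 -0.09074107006698165
0.505 -0.1254256001802481 -0.08938801961728991
0.51 -0.1251647787808528 -0.08912704384071783
0.515 -0.124727648360275 -0.08769697155281872
0.52 -0.12566284235285136 -0.08748928930252674
0.525 -0.12399600747060613 -0.0896141997613462
0.53 -0.12147871793144155 -0.09489552443523866
0.535 -0.10788680249060154 -0.10788680249060154
0.54 -0.11515300708302223 -0.10303314987067647
0.545 -0.1069624354172898 -0.09611750575060148
0.55 -0.11225685347898907 -0.09362303052362667
tail 0.723216492025341
tail top 0.7369760637694539
```

View 4: the wrist picture has the tongue central. The coupler nipple is at px (261,240) and the tab is at px (229,195). Measured heights match the given sizes: tube top 0.1177, coupler top 0.123, tab top 0.127. The tab lies 36 mm from the tube axis, as expected. The squeeze point is about (0.552, -0.102, 0.105), and I'm descending to it.

step_arm(
  steps=[
    {"jaw": 1,"tx": 0.002,"ty": 0.001,"tz": 0.03,"ax": 0,"ay": 0,"az": -0.004},
    {"jaw": 1,"tx": 0.002,"ty": 0.001,"tz": 0.06,"ax": 0,"ay": 0,"az": -0.004},
    {"jaw": 1,"tx": 0.002,"ty": 0.001,"tz": 0.09,"ax": 0,"ay": 0,"az": -0.004},
    {"jaw": 1,"tx": 0.002,"ty": 0.001,"tz": 0.12,"ax": 0,"ay": 0,"az": -0.004},
    {"jaw": 1,"tx": 0.002,"ty": 0.001,"tz": 0.145,"ax": 0,"ay": 0,"az": -0.004},
    {"jaw": 1,"tx": 0.002,"ty": 0.001,"tz": 0.165,"ax": 0,"ay": 0,"az": -0.004},
    {"jaw": 1,"tx": 0.002,"ty": 0.001,"tz": 0.176,"ax": 0,"ay": 0,"az": -0.004},
    {"jaw": 1,"tx": 0.002,"ty": 0.001,"tz": 0.176,"ax": 0,"ay": 0,"az": -0.004},
  ],
)

```text
time: 3.4
tool_pos: [0.5496, -0.1032, 0.0928]
ee_rot: [3.141, 0.003, 0.064]
wrist_force: [-0.5, -0.6, 0.3]
width: 0.0942
```

```bash
python3 - <<'E'
from fit import *
o=get_obs();print({k:np.round(o[k],4) for k in ["time","tool_pos","ee_rot","wrist_force","width"]})
im,d=snapshot("wrist");cv2.imwrite("pics/e.png",im[:,:,::-1])
E
```

```text
{'time': np.float64(3.4), 'tool_pos': array([ 0.5496, -0.1032,  0.0928]), 'ee_rot': array([3.1412e+00, 3.1000e-03, 6.4400e-02]), 'wrist_force': array([-0.5158, -0.6263,  0.3349]), 'width': np.float64(0.0942)}
```

View pics/e.png

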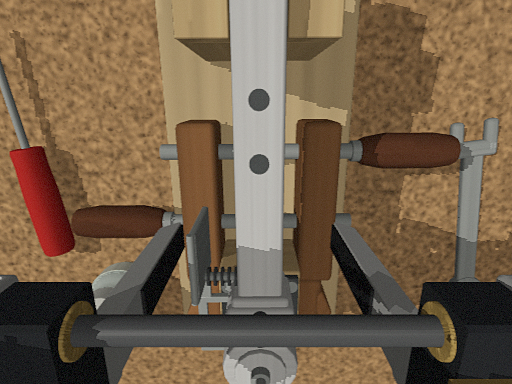

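View 5: the fingers straddle tube and tab, with the tab at px (200,255) inside the left finger and clearance on both sides. I'll trim the pose a little, then close.

step_arm(
  steps=[
    {"jaw": 1,"tx": 0.002,"ty": -0.001,"tz": -0.001,"ax": 0,"ay": 0.003,"az": -0.004},
    {"jaw": 1,"tx": 0.002,"ty": -0.001,"tz": -0.001,"ax": 0,"ay": 0.003,"az": -0.004},
    {"jaw": 1,"tx": 0.002,"ty": -0.001,"tz": -0.001,"ax": 0,"ay": 0.003,"az": -0.004},
  ],
)

```text
time: 3.75
tool_pos: [0.5535, -0.1024, 0.0968]
ee_rot: [3.139, -0.005, 0.069]
wrist_force: [-0.2, 0.4, -0.7]
width: 0.0939
```

step_arm(
  steps=[
    {"jaw": 0.5,"tx": 0,"ty": 0,"tz": 0,"ax": 0,"ay": 0,"az": 0},
    {"jaw": 0.5,"tx": 0,"ty": 0,"tz": 0,"ax": 0,"ay": 0,"az": 0},
    {"jaw": 0.5,"tx": 0,"ty": 0,"tz": 0,"ax": 0,"ay": 0,"az": 0},
    {"jaw": 0.5,"tx": 0,"ty": 0,"tz": 0,"ax": 0,"ay": 0,"az": 0},
    {"jaw": 0.5,"tx": 0,"ty": 0,"tz": 0,"ax": 0,"ay": 0,"az": 0},
  ],
)

```text
time: 4.25
tool_pos: [0.5534, -0.1012, 0.0967]
ee_rot: [-3.141, -0.005, 0.069]
wrist_force: [-0.5, 4.2, 0.2]
width: 0.0572
```

step_arm(
  steps=[
    {"jaw": 0,"tx": 0,"ty": 0,"tz": 0.001,"ax": 0,"ay": -0.003,"az": 0},
    {"jaw": 0,"tx": 0,"ty": 0,"tz": 0.001,"ax": 0,"ay": -0.003,"az": 0},
    {"jaw": 0,"tx": 0,"ty": 0,"tz": 0.001,"ax": 0,"ay": -0.003,"az": 0},
    {"jaw": 0,"tx": 0,"ty": 0,"tz": 0.001,"ax": 0,"ay": -0.003,"az": 0},
    {"jaw": 0,"tx": 0,"ty": 0,"tz": 0.001,"ax": 0,"ay": -0.003,"az": 0},
    {"jaw": 0,"tx": 0,"ty": 0,"tz": 0.001,"ax": 0,"ay": -0.003,"az": 0},
  ],
)

```text
time: 4.85
tool_pos: [0.5535, -0.1021, 0.0957]
ee_rot: [3.14, -0.002, 0.069]
wrist_force: [1.0, -0.9, 0.4]
width: 0.0297
```

```bash
python3 - <<'E'
from fit import *
o=get_obs();print({k:np.round(o[k],4) for k in ["time","tool_pos","ee_rot","wrist_force","wrist_torque","width"]})
im,d=snapshot("wrist");cv2.imwrite("pics/f.png",im[:,:,::-1])
E
```

```text
{'time': np.float64(4.85), 'tool_pos': array([ 0.5535, -0.1021,  0.0957]), 'ee_rot': array([ 3.1404e+00, -2.0000e-03,  6.8800e-02]), 'wrist_force': array([ 0.9762, -0.9103,  0.3844]), 'wrist_torque': array([-0.1745, -0.0384,  0.0027]), 'width': np.float64(0.0297)}
```

View pics/f.png

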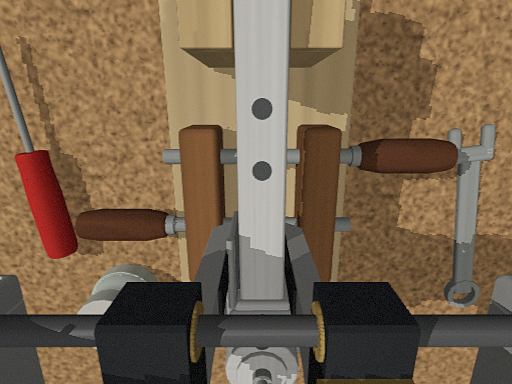

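View 6: the tab is pressed against the tube between the fingers. The opening is 29.7 mm against 30.5 expected for fully drawn, and the side force is about 0. I'll lift slowly.

step_arm(
  steps=[
    {"jaw": 0,"tx": 0,"ty": 0,"tz": -0.004,"ax": 0,"ay": 0,"az": 0},
    {"jaw": 0,"tx": 0,"ty": 0,"tz": -0.008,"ax": 0,"ay": 0,"az": 0},
    {"jaw": 0,"tx": 0,"ty": 0,"tz": -0.012,"ax": 0,"ay": 0,"az": 0},
    {"jaw": 0,"tx": 0,"ty": 0,"tz": -0.016,"ax": 0,"ay": 0,"az": 0},
    {"jaw": 0,"tx": 0,"ty": 0,"tz": -0.02,"ax": 0,"ay": 0,"az": 0},
    {"jaw": 0,"tx": 0,"ty": 0,"tz": -0.024,"ax": 0,"ay": 0,"az": 0},
  ],
)

```text
time: 5.5
tool_pos: [0.5529, -0.102, 0.1197]
ee_rot: [3.141, -0.001, 0.069]
wrist_force: [-0.2, -0.7, -6.9]
width: 0.0297
```

step_arm(
  steps=[
    {"jaw": 0,"tx": 0,"ty": 0,"tz": -0.012,"ax": 0,"ay": 0,"az": 0},
    {"jaw": 0,"tx": 0,"ty": 0,"tz": -0.025,"ax": 0,"ay": 0,"az": 0},
    {"jaw": 0,"tx": 0,"ty": 0,"tz": -0.04,"ax": 0,"ay": 0,"az": 0},
    {"jaw": 0,"tx": 0,"ty": 0,"tz": -0.055,"ax": 0,"ay": 0,"az": 0},
    {"jaw": 0,"tx": 0,"ty": 0,"tz": -0.068,"ax": 0,"ay": 0,"az": 0},
    {"jaw": 0,"tx": 0,"ty": 0,"tz": -0.076,"ax": 0,"ay": 0,"az": 0},
    {"jaw": 0,"tx": 0,"ty": 0,"tz": -0.076,"ax": 0,"ay": 0,"az": 0},
    {"jaw": 0,"tx": 0,"ty": 0,"tz": -0.076,"ax": 0,"ay": 0,"az": 0},
  ],
)

```text
time: 6.3
tool_pos: [0.5527, -0.1019, 0.1955]
ee_rot: [3.141, -0.0, 0.069]
wrist_force: [0.1, 0.4, -7.1]
width: 0.0301
```

```bash
python3 - <<'E'
from fit import *
o=get_obs();print({k:np.round(o[k],4) for k in ["time","tool_pos","ee_rot","wrist_force","wrist_torque","width"]})
im,d=snapshot("wrist");P=cloud("wrist",d).reshape(-1,3)
im2,d2=snapshot("side")
T=P[(abs(P[:,2]-.2175)<.02)&(abs(P[:,0]-.64)<.10)&(abs(P[:,1]+.097)<.03)]
for x in np.arange(.56,.75,.02):
    s=T[abs(T[:,0]-x)<.005]
    if len(s)>9:print(round(x,2),len(s),np.round([*np.percentile(s[:,1],[1,50,99]),np.median(s[:,2])],4))
h=P[(P[:,2]>.21)&(P[:,2]<.26)&(abs(P[:,0]-.5)<.03)&(abs(P[:,1]+.107)<.04)];print("coupler",np.round(np.percentile(h,[.5,50,99.5],axis=0),4))
n=h[h[:,2]>.231];print("nipple",len(n),n.mean(0),n.max(0))
a=cv2.resize(im2[130:290,170:340],(531,500));b=cv2.resize(im,(266,200))
c=np.zeros((500,797,3),np.uint8);c[:,:531]=a;c[:200,531:]=b
cv2.imwrite("pics/g.png",c[:,:,::-1])
E
```

```text
{'time': np.float64(6.3), 'tool_pos': array([ 0.5527, -0.1019,  0.1955]), 'ee_rot': array([ 3.1408e+00, -1.0000e-04,  6.8700e-02]), 'wrist_force': array([ 0.1416,  0.3849, -7.0897]), 'wrist_torque': array([-0.0144, -0.0801, -0.0265]), 'width': np.float64(0.0301)}
0.56 2486 [-0.1266 -0.1009 -0.0743  0.2172]
0.58 844 [-0.1142 -0.102  -0.0899  0.2165]
0.6 936 [-0.1128 -0.1005 -0.0884  0.2166]
0.62 1066 [-0.1114 -0.0991 -0.0869  0.2165]
0.64 1193 [-0.11   -0.0977 -0.0855  0.2165]
0.66 1343 [-0.1084 -0.0963 -0.0841  0.2164]
0.68 439 [-0.1073 -0.0968 -0.0829  0.2163]
coupler [[ 0.4738 -0.1298  0.2119]
 [ 0.494  -0.1071  0.2233]
 [ 0.5298 -0.0875  0.2327]]
nipple 113 [ 0.48600022 -0.10871399  0.23191423] [ 0.48925688 -0.10359583  0.2346337 ]
```

View pics/g.png

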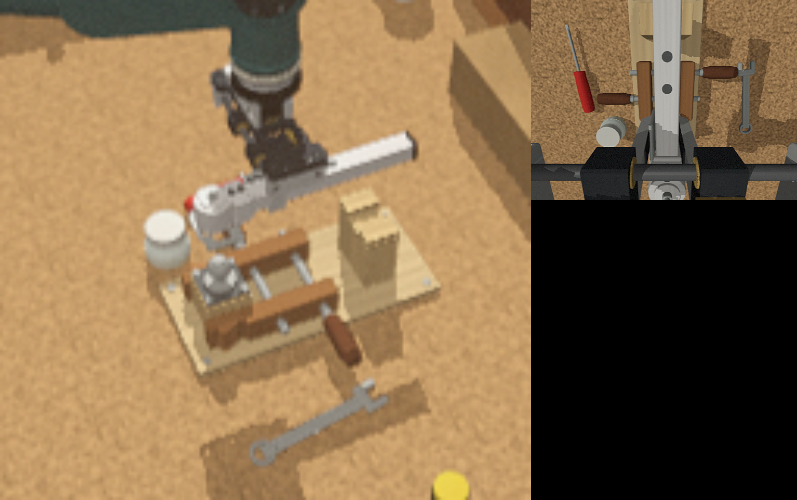

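View 7: the tongue hangs free above the bare ball (px 220,268), level, with the tail (px 410,145) clear of the notch. I'll hold briefly to check for slip, then hand in.

step_arm(
  steps=[
    {"jaw": 0,"tx": 0,"ty": 0,"tz": -0.001,"ax": 0,"ay": 0,"az": 0},
    {"jaw": 0,"tx": 0,"ty": 0,"tz": -0.001,"ax": 0,"ay": 0,"az": 0},
    {"jaw": 0,"tx": 0,"ty": 0,"tz": -0.001,"ax": 0,"ay": 0,"az": 0},
    {"jaw": 0,"tx": 0,"ty": 0,"tz": -0.001,"ax": 0,"ay": 0,"az": 0},
    {"jaw": 0,"tx": 0,"ty": 0,"tz": -0.001,"ax": 0,"ay": 0,"az": 0},
  ],
)

```text
time: 6.9
tool_pos: [0.5523, -0.1018, 0.1955]
ee_rot: [3.141, 0.002, 0.069]
wrist_force: [1.3, -0.0, -6.6]
width: 0.0299
```

```bash
python3 - <<'E'
from fit import *
o=get_obs();print({k:np.round(o[k],4) for k in ["time","tool_pos","ee_rot","wrist_force","width"]})
im,d=snapshot("wrist");P=cloud("wrist",d).reshape(-1,3)
for x in (.6,.66):
    s=P[(abs(P[:,2]-.2175)<.01)&(abs(P[:,0]-x)<.005)&(abs(P[:,1]+.097)<.03)];print(x,np.median(s[:,1:],0))
if abs(np.median(s[:,2])-.2175)<.004 and o["width"]<.032: print(close_job())
E
```

```text
{'time': np.float64(6.9), 'tool_pos': array([ 0.5523, -0.1018,  0.1955]), 'ee_rot': array([3.1414e+00, 1.6000e-03, 6.8700e-02]), 'wrist_force': array([ 1.2597, -0.0262, -6.6179]), 'width': np.float64(0.0299)}
0.6 [-0.10049185  0.21736117]
0.66 [-0.09623213  0.21710852]
the job is handed in; nothing more can be done
None
```

The job is done and handed in at 6.9 s. The gripper squeezed the latch tab fully in against the tube, lifted the tongue straight up off the ball, and was still holding it there at hand-in.

- **Latch:** the opening stayed at about 29.9 mm, against 30.5 mm expected for fully drawn. The 0.6 mm difference would mean slightly past the stop, so I took it as measurement error.
- **Height and level:** the tube top rose from 0.1177 m to about 0.217 m, a lift of about 99.5 mm. The tongue was level to about 4 mrad.
- **Position over the ball:** before the last half-second hold, the coupler's nipple was within about 1 mm of its starting x and y. The gripper moved less than 0.5 mm after that.
- **Load:** the wrist force was about 6.6–7.1 N downward, consistent with the tongue hanging free, and I saw no slip during the hold.
- **Other things on the shelf:** I did not measure their poses again at the end. The jar, screwdriver and wrench looked unmoved in the last views, and the arm came near nothing else.

No check failed. The side and top cameras disagreed by about 6 mm on the tube's sideways position, so I relied on the wrist camera, which fell between them.

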